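Pack a sample flask and close the carton's flaps

TASK

Pack the square flask for posting: lift it straight out of its well in the metal rack and lower it into the open carton, so that it stands upright on the carton's bottom; do not drop it in. Then close the carton: fold both short end flaps down flat first, and only then fold the wide cover flap down flat over them. Leave the other two containers in the rack, and do not push the tape roll or the beaker about.

Things in the scene. Friction and masses are not known exactly. Their poses are not given: they have to be found in the camera images.
- carton: Open brown cardboard carton, outside 124 (x) x 150 (y) x 100 (z, rim height) mm, walls and bottom 4 mm thick, stuck to the table. Origin: centre of its underside, on the table; its x axis points from the robot-side wall to the wall that carries the cover flap, its y axis to the left_flap's wall, z up. Three stiff 4 mm flaps on the rim; they do not spring or fall, but stay where they are left.
- left_flap (a joint): Angle of the short end flap on the carton's +y rim, rad: 0 = folded down flat over the opening, 1.57 = standing upright, more = leaning outwards (it starts at 1.7 to 2.2, stop at 2.4). Hinge line along the carton's x at y = +73 mm, z = 100 mm. The flap is 108 mm wide along its hinge and reaches 66 mm from it; closed, it lies from z = 100 to 104 mm. Less than about 0.6 N, pushed near the free edge, turns it.
- right_flap (a joint): The same for the short end flap on the carton's -y rim: hinge line along x at y = -73 mm, z = 100 mm; the same size, angles and stiffness.
- cover_flap (a joint): Angle of the wide cover flap on the carton's +x (far) rim, rad: 0 = folded down flat, 1.57 = upright, more = leaning away from the opening (it starts at 1.7 to 2.0, stop at 2.4). Hinge line along the carton's y at x = +61 mm, z = 105 mm. The flap is 148 mm wide along its hinge and reaches 120 mm from it; closed, it covers the whole opening and both end flaps, from z = 105 to 109 mm. Less than about 0.7 N near the free edge turns it.
- left_flap_edge (a point): Middle of the left_flap's free edge, 66 mm from its hinge.
- right_flap_edge (a point): Middle of the right_flap's free edge, 66 mm from its hinge.
- cover_flap_edge (a point): Middle of the cover_flap's free edge, 120 mm from its hinge.
- rack: Bare aluminium rack block, 240 (x) x 86 (y) x 56 (z) mm, fixed to the table. Origin: centre of its underside; x along its row of three equal wells (centres at x = -75, 0, +75 mm, y = 0), each 54 (x) x 47 (y) mm and 48 mm deep (floor 8 mm above the table).
- flask_mid (a point): Centre (half-way up) of the square sample flask with a white ribbed screw cap, in one of the three wells; 50 (x) x 43 (y) x 87 (z) mm, z up, x along the rack's x at the start, 0.05 to 0.11 kg. Its square body fills the lower 41 mm, a neck 34 mm wide goes up to 64 mm; the cap, 33 mm across, reaches from 67 to 86 mm above its underside and stands clear above the rack, so grip it there.
- flask: The same flask; origin at the centre of its underside.
- jar: Brown round jar with a white cap, 45 mm across, 55 mm tall, in another well; origin at the centre of its underside. Stays there.
- dropper_bottle: Brown round bottle with a black dropper top, 31 mm across, 86 mm tall, in another well; origin at the centre of its underside. Stays there.
- tape: Roll of brown packing tape lying flat behind the work, 92 mm across, 48 mm high; origin at the centre of its underside. Not needed.
- glass_beaker: Small empty glass beaker, 57 mm across, 66 mm tall, to the left of the carton; origin at the centre of its underside. Not needed.
Things that resemble listed ones, but are neither listed nor needed, are in the scene too. Leave any purple or red look-alike of the flask alone.

How it is judged (in metres and radians):
On the way, in this order (a step that is already met when the one before it is completed fails the run):
1. the flask stands upright on the bottom of the carton, let go (x of flask_mid in the frame of carton between -0.06 and 0.06 m and y of flask_mid in the frame of carton between -0.072 and 0.072 m and height (world z) of flask_mid below 0.056 m and angle between flask's own z axis and vertical below 0.2 rad and contact force between the fingers and flask below 0.3 N and linear speed of flask below 0.05 m/s), for 0.2 s.
2. both short end flaps are folded flat (within 0.12 rad) while the cover flap is still open by more than 0.7 rad (value of joint each of left_flap, right_flap below 0.12 rad and value of joint cover_flap above 0.7 rad), for 0.1 s.
At the end, for the whole second after the job is handed in: The flask stands upright (within 0.2 rad) and still on the bottom inside the carton, and all three flaps are folded down flat (each within 0.12 rad of shut), the cover flap shut last (value of joint each of left_flap, right_flap, cover_flap below 0.12 rad and x of flask_mid in the frame of carton between -0.06 and 0.06 m and y of flask_mid in the frame of carton between -0.072 and 0.072 m and height (world z) of flask_mid below 0.056 m and angle between flask's own z axis and vertical below 0.2 rad and linear speed of flask below 0.05 m/s); the robot touches nothing.
It fails at once if the flask is dropped into the carton (faster than 0.6 m/s inside it) (horizontal distance between flask_mid and carton below 0.09 m and height (world z) of flask_mid below 0.13 m and linear speed of flask above 0.6 m/s).
It fails at once if the jar or the dropper bottle is taken out of its well or shoved about (distance of any of jar, dropper_bottle from where it was at the start of the episode above 0.03 m).
It fails at once if the tape roll or the beaker is pushed away by more than 30 mm (distance of any of tape, glass_beaker from where it was at the start of the episode above 0.03 m).
It also fails if it takes over 61 s, if anything falls off the work surface, if the arm or the gripper's body presses on something with over 40 N, if the wrist force passes 120 N, or if a joint passes its speed limit or range.

ROBOT

A 7-joint arm with a two-finger parallel gripper is mounted at the origin on a cart in front of the work surface, level with it; the furniture and walls round the work are solid. World frame = base frame: x ahead of the robot, y to its left, z up, the work surface at z = 0. Lengths are in m, angles in degrees, forces in N, time in s.
With the tool pointing down it reaches from about 0.4 to 0.9 m from the base axis. Payload 5.5 kg.
Tool frame: the origin (TCP) lies midway between the tips of the shut fingers; the grasp point (between the pads) lies 19 mm behind it; y points along the fingers, x is the direction in which the jaws open and shut, and the axes are right-handed (so a half turn about y gives the same grasp; the last joint's range is limited). The gripper opens to 92 mm and grips with 3 to 60 N. Pads are 19 mm wide; open, the fingers measure 130 mm over their backs; the gripper's body (75 mm by 190 mm) begins 47 mm behind the grasp point.
Start: joints at [91.57, 28.699, -24.465, 88.831, 12.651, 65.22, -12.049], TCP at [0.152, -0.632, 0.227] pointing down, gripper open.
Joint ranges: [-164.97, 164.97], [-17.58, 116.51], [-87.97, 89.64], [11.32, 138.91], [-80.73, 260.73], [10.89, 115.49], [-147.41, 147.41]. Speed limits (degrees/s): [147.25, 147.25, 180, 180, 180, 180, 180].

INTERFACE

Orientations are given as [roll, pitch, yaw] about the fixed x, y, z axes, in that order (R = Rz(yaw) Ry(pitch) Rx(roll)).
In Python, from plant import arm gives the robot as it stands.
- The arm moves only by the tool step_arm, never from a script. Its argument "steps" is a list of rows, each an object with "delta_pos": the shift along the tool's x, y, z in mm, a list of three; "rotation": the turn, a rotation vector about the tool's x, y, z in rad, a list of three. In form: [{"delta_pos": [tx, ty, tz], "rotation": [rx, ry, rz]}, ...]. A call has 1 to 5 rows; each row shifts and turns the commanded pose from where the row before left it, along the tool's axes as they then stand; what a row does not reach is not made up. A row lasts 1/10 s, in which the tool goes at most 50 mm and 8.59 degrees, less where a joint would pass 70% of its speed; a pose out of reach is approached as far as the arm can. A call with a gripper value outside its range is refused whole. "jaw" is the finger opening in mm, from 0 to 91.8, set as the call begins (left out, the last holds). The fingers move at their own pace and stop on an object; the grip force is fixed at half the most. Time passes only in rows, so rows that do not move let the fingers close. It gives the time, the measured TCP pose, the force and the opening at its end, in the units of the state.
- arm.get_obs(): the state, without advancing time (a new reading comes with each control period).
- arm.read_camera(name): name is "side" or "top" or "wrist"; returns (picture, depth): 384x512x3 uint8, red, green, blue; 384x512 float32, m along the optical axis (not along the pixel's ray), 0 where there is no reading.
- arm.calibration(name): a dict with "fovy" (degrees; the focal length in pixels is half the picture's height over the tangent of half this angle, whatever the lens; pixels are square), "cx", "cy" (the principal point, pixels), "dist" ([k1, k2, p1, p2, k3] as OpenCV has them; the pictures are not rectified), "R" (3x3) and "t" (3): a world point X has camera coordinates R X + t. Camera axes: x right, y down, z forward; pixel columns grow to the right and rows downward; lengths in m; the calibration is good to about 2 mm. A picture is of the moment at which its call begins: read the wrist's pose just before it. calibration takes no time and is no camera call; for the wrist camera it gives the pose at the moment of the call.
- arm.close_job(): hands the job in, once; it reports no verdict.
The state is a dict: "time": time; "joint_positions": joint angles; "qvel": joint speeds; "effort": joint torques, N m; "eef_pos": TCP position; "tcp_rot": TCP orientation; "force": force on the tool from outside, world axes, zero at the start; "moment": the same for the moment, N m; "width": finger opening in m.
Only numpy, scipy, OpenCV 4.12 (cv2) and the standard library are available. Lean on these libraries where they do the work, as an engineer would, in place of code of your own. Each camera call takes 0.05 s, during which the arm holds its last target. There are 200 camera calls.

## Working session

There is one attempt and no reset: what is moved stays moved. The work goes in short steps, Python scripts to look and compute and a tool call to move; the robot and the scene stay as the last step left them, time stands still between calls to the robot, and variables do not carry over. Pictures are saved under pics/ and viewed, about 8 in all and at most 12, crops included, and the job is handed in when it is done.

Besides the shell and the picture viewer there is one more tool, called after ">>>" in YAML: its name, and indented under it one key for each argument. step_arm: Moves the arm, as the interface text tells. Its arguments: {"type":"object","properties":{"steps":{"type":"array"},"jaw":{"type":"number"}},"required":["steps"]}

```bash
ls; mkdir -p pics; cat > h.py <<'E'
import numpy as np, cv2
from plant import arm
from scipy.spatial.transform import Rotation as Ro
def cal(n):
    c=arm.calibration(n); f=192/np.tan(np.radians(c['fovy'])/2)
    return np.array([[f,0,c['cx']],[0,f,c['cy']],[0,0,1]]),np.array(c['dist'],float),np.array(c['R']),np.array(c['t'])
def grab(n):
    c=cal(n); p,d=arm.read_camera(n); return p,d,c
def cloud(d,c):
    K,D,R,t=c; h,w=d.shape
    uv=np.stack(np.meshgrid(np.arange(w),np.arange(h)),-1).reshape(-1,1,2).astype(float)
    n=cv2.undistortPoints(uv,K,D).reshape(h,w,2)
    P=np.concatenate([n*d[...,None],d[...,None]],-1)
    return (P-t)@R   # R^T(P-t)
def ray(px,c,z):
    K,D,R,t=c; n=cv2.undistortPoints(np.array(px,float).reshape(-1,1,2),K,D).reshape(-1,2)
    v=np.c_[n,np.ones(len(n))]@R; o=-R.T@t
    return o+v*((z-o[2])/v[:,2])[:,None]
def proj(X,c):
    K,D,R,t=c; return cv2.projectPoints(np.array(X,float).reshape(-1,1,3),cv2.Rodrigues(R)[0],t,K,D)[0].reshape(-1,2)
def save(n,p): cv2.imwrite('pics/'+n,cv2.cvtColor(p,cv2.COLOR_RGB2BGR))
E
python3 - <<'E'
from h import *
o=arm.get_obs(); print({k:np.round(v,3) for k,v in o.items()})
for n in('top','side'):
    p,d,c=grab(n); save(n+'0.png',p); np.savez(n+'0.npz',p=p,d=d); print(n,-c[2].T@c[3],c[2][2],(d>0).mean())
E
```

```text
pics
{'time': np.float64(0.0), 'joint_positions': array([ 91.57 ,  28.755, -24.452,  88.894,  12.65 ,  65.22 , -12.048]), 'qvel': array([ 0.126, -0.002,  0.03 , -0.051, -0.103,  0.049, -0.027]), 'effort': array([ 1.0000e-03, -5.6659e+01, -5.8160e+00, -2.7912e+01, -6.9000e-02,
        3.1000e-02,  0.0000e+00]), 'eef_pos': array([ 0.152, -0.631,  0.226]), 'tcp_rot': array([-89.996,   0.115, -76.486]), 'force': array([0.105, 0.339, 0.569]), 'moment': array([ 0.003,  0.059, -0.025]), 'width': np.float64(0.092)}
top [ 0.48364331 -0.04573947  1.25722614] [ 0.0888286  -0.00270905 -0.99604324] 0.996063232421875
side [0.74097291 1.18936277 1.07654577] [-0.0947271  -0.77791425 -0.62118934] 0.9961496988932291
```

View pics/top0.png

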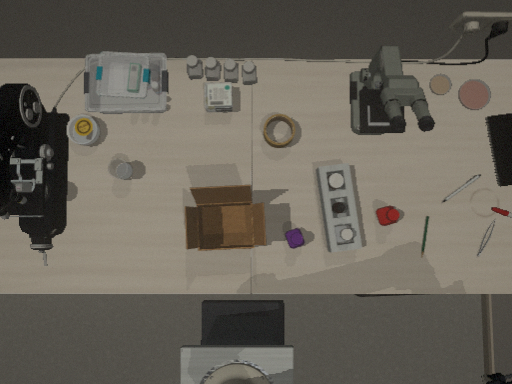

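View pics/side0.png

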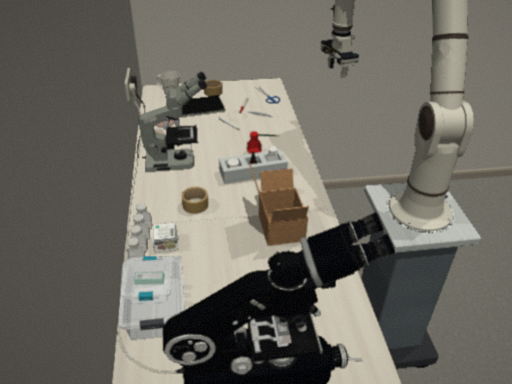

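The top view shows the carton at about (225,225), with the cover flap on its upper (+x) side. The rack wells are at (336,181), (340,207) and (346,234). The purple (295,238) and red (388,215) objects are look-alikes. Flask candidates are the white caps at (336,181) and (346,234). I'll check their heights and sizes with an enlarged crop.

```bash
python3 - <<'E'
from h import *
z=np.load('top0.npz');p,d=z['p'],z['d'];c=cal('top');C=cloud(d,c)
cr=cv2.resize(p[150:260,175:370],None,fx=4,fy=4,interpolation=cv2.INTER_CUBIC)
save('crop0.png',np.clip(cr*1.6,0,255).astype(np.uint8))
print('table z',np.median(C[260:285,100:180,2]))
for u,v in[(336,181),(340,207),(346,234),(295,238),(278,130),(123,170)]: print((u,v),np.round(C[v,u],3),np.round(np.percentile(C[v-7:v+8,u-7:u+8,2],[50,90,98]),3))
# rack top
R=(np.abs(C[...,2]-.056)<.006); R[:, :310]=0; R[:,370:]=0; R[:155]=0;R[260:]=0
R=cv2.morphologyEx(R.astype(np.uint8),cv2.MORPH_OPEN,np.ones((2,2)))
pt=C[R>0][:,:2].astype(np.float32); print('rack',cv2.minAreaRect(pt),len(pt),np.median(C[R>0][:,2]))
# caps
for u,v,h in[(336,181,.055),(346,234,.086)]:
    m=(p.min(2)>110)&(C[...,2]>h-.012); mm=np.zeros_like(m); mm[v-14:v+15,u-14:u+15]=1; m&=mm
    q=C[m]; print('cap',m.sum(),cv2.minEnclosingCircle(q[:,:2].astype(np.float32)),np.median(q,0))
# carton heights
m=(C[...,2]>.09)&(C[...,2]<.11); m[:,:170]=0;m[:,280:]=0;m[:170]=0;m[265:]=0
print('rim',cv2.minAreaRect(C[m][:,:2].astype(np.float32)),m.sum())
np.set_printoptions(linewidth=250)
for v in range(182,254,3): print(v,(C[v,180:272:4,2]*1000).astype(int))
E
```

```text
table z 0.0016918965579753933
(336, 181) [ 0.614 -0.274  0.064] [0.063 0.066 0.687]
(340, 207) [ 0.541 -0.28   0.081] [0.036 0.075 0.095]
(346, 234) [ 0.469 -0.291  0.099] [0.091 0.097 0.099]
(295, 238) [ 0.457 -0.157  0.084] [0.082 0.089 0.091]
(278, 130) [ 0.773 -0.117 -0.001] [0.001 0.004 0.007]
(123, 170) [0.652 0.336 0.006] [0.009 0.058 0.069]
rack ((0.5273464918136597, -0.1938363015651703), (0.24658817052841187, 0.3049262464046478), 7.331737041473389) 1800 0.056437354167422946
cap 650 ((0.569022536277771, -0.1786077320575714), 0.15803538262844086) [ 0.61462465 -0.27454503  0.05764355]
cap 107 ((0.47475212812423706, -0.17732127010822296), 0.13198184967041016) [ 0.46855533 -0.29456131  0.09520029]
rim ((0.49140629172325134, 0.03031325712800026), (0.12607616186141968, 0.15589213371276855), 2.549983024597168) 430
182 [ 4  0  0  1  3  2 -1  5 -1  0  0  2 -3  3  3  1  0  0  3  0  3  0  0]
185 [  1   0  -1   2   3   0   1   0   0   0   2   3   2   1 220 220 219 219   0   3   1  -5   1]
188 [  3  -1   0 222 221 219 222 216 218 216 214 214 210 210 210 206 207 204   5   0   4   1   2]
19
[... 1424 characters left out ...]
   0 156 133 111  74   7   2   3   4   4   1   8   6   6   4   3   7   3 117 137 157   6]
236 [  2   7 155 134 112  79   4   9   7   4   8   3   4   4   7   9   5   7   5 112 135 158   1]
239 [   5    4  160  138  115   80    4    6   10    5    3 1257    4    5    6    2    3    5    8  114  139  158    0]
242 [  0   0 160 137 114  81   5  10   6   4   4   6   0   5   4   6   1   4   6 114 137 155  -1]
245 [   0    7  158  138  117   85    4    6   10    5    3    3    3    6    8   10    4   19   28 1257    1   -2    1]
248 [  1  -1 159 137  -3  90  69  85  92  98  99 103  98 102 102 103  98  93   0   4   0   4   2]
251 [ 4  4  0  1  0  0  0  0  6  1  0  3  4  1  2 -1  3  0  2  0  0  2  7]
```

View pics/crop0.png

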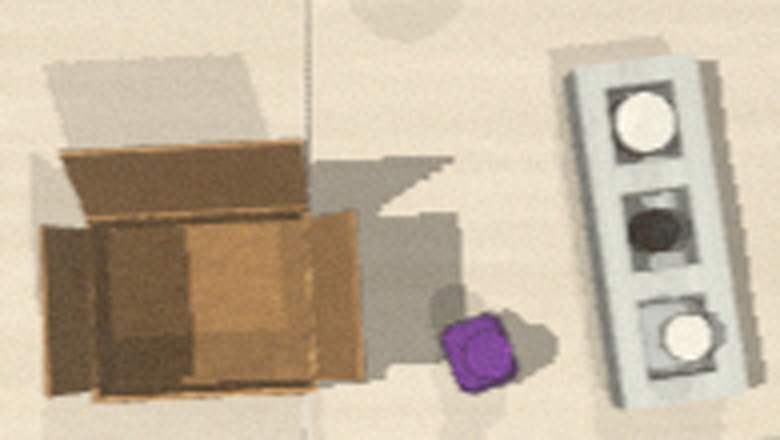

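The crop confirms it: the cap at (346,234) reads z≈0.095 (8+87 mm), so that is the flask. The cap at (336,181) reads ≈0.063, so that is the jar, and the black top is the dropper bottle. The purple and red objects are decoys. Next I'll refine the positions.

```bash
python3 - <<'E'
from h import *
z=np.load('top0.npz');p,d=z['p'],z['d'];c=cal('top');C=cloud(d,c)
def blob(m,u,v):
    n,l,s,ce=cv2.connectedComponentsWithStats(m.astype(np.uint8)); return l==l[v,u]
m=blob((np.abs(C[...,2]-.094)<.010)&(p.min(2)>120),346,234)
cc,r=cv2.minEnclosingCircle(np.argwhere(m)[:,::-1].astype(np.float32)); ce=np.argwhere(m)[:,::-1].mean(0)
print('flask cap px',cc,r,ce,m.sum(),'world',ray([cc,ce],c,.094), 'diam', 2*np.sqrt(m.sum()/np.pi)/c[0][0,0]*1.16)
m=blob((np.abs(C[...,2]-.063)<.008)&(p.min(2)>120),336,181)
ce=np.argwhere(m)[:,::-1].mean(0); print('jar',ray([ce],c,.063),m.sum())
# rack top
m=(np.abs(C[...,2]-.056)<.008)&(np.arange(512)[None]>312)&(np.arange(512)[None]<366)&(np.arange(384)[:,None]>155)&(np.arange(384)[:,None]<256)
m=cv2.morphologyEx(m.astype(np.uint8),cv2.MORPH_OPEN,np.ones((2,2)))
n,l,s,_=cv2.connectedComponentsWithStats(m); k=1+np.argmax(s[1:,4]); q=np.argwhere(l==k)[:,::-1]
W=ray(q,c,.056)[:,:2].astype(np.float32); print('rack',cv2.minAreaRect(W),len(q))
# carton rim from rays at z=.1, using high pixels w/ local slope: robust wall lines
m=(C[...,2]>.092)&(C[...,2]<.110); m[:,:190]=0;m[:,262:]=0;m[:200]=0;m[252:]=0
q=np.argwhere(m)[:,::-1]; W=ray(q,c,.1)[:,:2].astype(np.float32); print('rim',cv2.minAreaRect(W),W.min(0),W.max(0))
near=W[W[:,0]<.45]; print('near wall fit',np.polyfit(near[:,1],near[:,0],1),near[:,1].min(),near[:,1].max(),np.median(near[:,0]))
# floor
m=blob((C[...,2]<.02)&(np.indices(d.shape)[1]>196)&(np.indices(d.shape)[1]<256)&(np.indices(d.shape)[0]>202)&(np.indices(d.shape)[0]<250),228,228)
W=ray(np.argwhere(m)[:,::-1],c,.004)[:,:2].astype(np.float32); print('floor vis',cv2.minAreaRect(W))
# flaps: plane lines
def fit(m):
    P=C[m]; o=P.mean(0); return o,np.linalg.svd(P-o)[2]
i,j=np.indices(d.shape)
for nm,mm,z0 in[('left',(j>184)&(j<200)&(i>208)&(i<246),.106),('right',(j>253)&(j<267)&(i>206)&(i<242),.106),('cover',(i>184)&(i<203)&(j>190)&(j<254),.112)]:
    mm=mm&(C[...,2]>z0)&(C[...,2]<.24); o,V=fit(mm); n=V[2]; n=n*np.sign(n[2]+1e-9)
    print(nm,mm.sum(),np.round(o,3),'n',np.round(n,3),'tilt',np.arccos(abs(n[2])),'zmax',np.percentile(C[mm][:,2],98), 'y/x rng',np.percentile(C[mm],[1,99],axis=0)[:,:2].round(3).tolist(), 'yaw',np.degrees(np.arctan2(n[1],n[0])))
E
```

```text
flask cap px (346.5, 234.0) 5.590270042419434 [346.65625 233.90625] 96 world [[ 0.46852769 -0.29389588  0.094     ]
 [ 0.46877795 -0.29431891  0.094     ]] diam 0.029642567694202492
jar [[ 0.61705905 -0.2735626   0.063     ]] 156
rack ((0.5404574871063232, -0.28765907883644104), (0.23990823328495026, 0.08768239617347717), 7.754339218139648) 1901
rim ((0.4917457699775696, 0.03088018298149109), (0.12648645043373108, 0.1571567803621292), 2.666186571121216) [ 0.42583412 -0.0489525 ] [0.55622846 0.11166126]
near wall fit [-0.02453889  0.43463243] -0.048952505 0.10514748 0.4312688
floor vis ((0.4909226894378662, 0.031675390899181366), (0.117511086165905, 0.14368869364261627), 3.1448676586151123)
left 438 [0.486 0.115 0.138] n [ 0.051 -0.945  0.322] tilt 1.2427040851982674 zmax 0.16518601785061218 y/x rng [[0.44, 0.104], [0.533, 0.128]] yaw -86.89155936179093
right 398 [ 0.494 -0.06   0.137] n [-0.045  0.894  0.445] tilt 1.109159677131392 zmax 0.16164520142066136 y/x rng [[0.451, -0.074], [0.538, -0.046]] yaw 92.87152079690271
cover 945 [0.57  0.034 0.175] n [-0.964 -0.05   0.26 ] tilt 1.3073399957527778 zmax 0.2224904199468524 y/x rng [[0.552, -0.038], [0.587, 0.106]] yaw -177.00566522233441
```

```bash
cat >> h.py <<'E'
CAR=np.array([.4915,.0312]);CY=np.radians(3.0)
def cw(x,y,z):  # carton-local mm -> world
    return np.array([*(CAR+np.array([np.cos(CY)*x-np.sin(CY)*y,np.sin(CY)*x+np.cos(CY)*y])/1000),z/1000])
def plan(pts,yaw=None):
    o=arm.get_obs(); p=np.array(o['eef_pos']); R=Ro.from_euler('xyz',o['tcp_rot'],degrees=True)
    print('t',o['time'],'p',np.round(p,4),'rpy',np.round(o['tcp_rot'],2),'w',round(float(o['width']),4),'F',np.round(o['force'],1))
    if yaw is not None:
        R2=Ro.from_euler('xyz',[-90,0,yaw],degrees=True); print('rotvec',np.round((R.inv()*R2).as_rotvec(),4)); R=R2
    for q in pts:
        print('to',np.round(q,4),'tool mm',np.round(R.inv().apply(np.array(q)-p)*1000,1)); p=np.array(q)
E
python3 -c "
from h import *
plan([[.468,-.295,.226],[.468,-.295,.12],[.468,-.295,.073]],yaw=-82.4)"
```

```text
t 0.1 p [ 0.1517 -0.6314  0.2258] rpy [-90.     0.1  -76.49] w 0.0919 F [-0.9  0.4  0. ]
rotvec [ 0.      0.1032 -0.0017]
to [ 0.468 -0.295  0.226] tool mm [-2.916e+02 -2.000e-01  3.580e+02]
to [ 0.468 -0.295  0.12 ] tool mm [ -0. 106.  -0.]
to [ 0.468 -0.295  0.073] tool mm [-0. 47. -0.]
```

>>> step_arm:
  steps:
    - {"delta_pos": [0,0,0],"rotation": [0,0.103,0]}
    - {"delta_pos": [-29,0,36],"rotation": [0,0,0]}
    - {"delta_pos": [-29,0,36],"rotation": [0,0,0]}
    - {"delta_pos": [-29,0,36],"rotation": [0,0,0]}
    - {"delta_pos": [-29,0,36],"rotation": [0,0,0]}

```text
time: 0.6
eef_pos: [0.2801, -0.4963, 0.2263]
tcp_rot: [-90.0, 0.0, -82.4]
force: [0.4, -1.1, -0.6]
width: 0.0917
```

>>> step_arm:
  steps:
    - {"delta_pos": [-29,0,36],"rotation": [0,0,0]}
    - {"delta_pos": [-29,0,36],"rotation": [0,0,0]}
    - {"delta_pos": [-29,0,36],"rotation": [0,0,0]}
    - {"delta_pos": [-29,0,36],"rotation": [0,0,0]}
    - {"delta_pos": [-29,0,36],"rotation": [0,0,0]}
  jaw: 70

```text
time: 1.1
eef_pos: [0.4392, -0.3288, 0.2265]
tcp_rot: [-90.0, 0.0, -82.4]
force: [0.1, -0.9, -0.3]
width: 0.07
```

>>> step_arm:
  steps:
    - {"delta_pos": [0,0,0],"rotation": [0,0,0]}
    - {"delta_pos": [0,0,0],"rotation": [0,0,0]}

```text
time: 1.3
eef_pos: [0.4391, -0.329, 0.2265]
tcp_rot: [-90.0, 0.0, -82.2]
force: [0.1, -1.2, -0.9]
width: 0.0699
```

```bash
python3 - <<'E'
from h import *
p,d,c=grab('wrist'); save('w1.png',p)
plan([[.468,-.295,.12],[.468,-.295,.073]],yaw=-82.4)
C=cloud(d,c); m=(np.abs(C[...,2]-.094)<.012)&(p.min(2)>110)&(np.hypot(C[...,0]-.468,C[...,1]+.295)<.03)
print(m.sum()); q=np.argwhere(m)[:,::-1]
if len(q): 
    W=ray(q,c,.094); print(W.mean(0),cv2.minEnclosingCircle(W[:,:2].astype(np.float32)),np.median(C[m],0))
E
```

```text
t 1.35 p [ 0.4379 -0.3306  0.2263] rpy [-9.006e+01  1.000e-02 -8.236e+01] w 0.07 F [-0.9 -0.7 -1. ]
rotvec [ 0.0011  0.0007 -0.0002]
to [ 0.468 -0.295  0.12 ] tool mm [-31.3 106.3  34.5]
to [ 0.468 -0.295  0.073] tool mm [-0. 47. -0.]
747
[ 0.46937556 -0.29696409  0.094     ] ((0.4693059027194977, -0.2969317138195038), 0.016164546832442284) [ 0.46946645 -0.29701807  0.09380021]
```

View pics/w1.png

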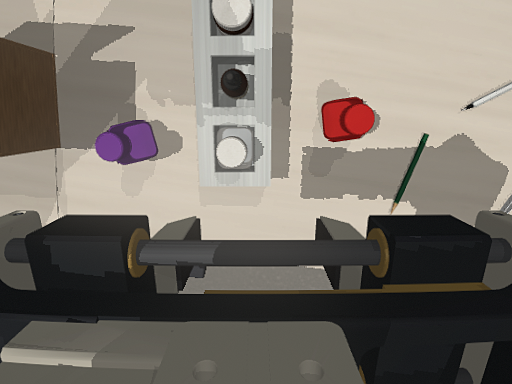

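Wrist view: the flask's white cap is at (231,152) with radius 16.2 mm at (0.4693, -0.2969), which fits. The decoys are well to the sides. I'll move above it and descend.

>>> step_arm:
  steps:
    - {"delta_pos": [-29,0,35],"rotation": [0,0,0]}
    - {"delta_pos": [0,40,0],"rotation": [0,0,0]}
    - {"delta_pos": [0,40,0],"rotation": [0,0,0]}
    - {"delta_pos": [0,30,0],"rotation": [0,0,0]}
    - {"delta_pos": [0,0,0],"rotation": [0,0,0]}

```text
time: 1.85
eef_pos: [0.4644, -0.2973, 0.1123]
tcp_rot: [-90.4, 0.3, -82.6]
force: [-1.5, 0.3, -0.7]
width: 0.0699
```

```bash
python3 -c "
from h import *
c=cal('wrist'); print(-c[2].T@c[3])
plan([[.4693,-.2969,.073]],yaw=-82.4)"
```

```text
[ 0.53190322 -0.28992691  0.26899477]
t 1.85 p [ 0.4644 -0.2973  0.1123] rpy [-90.43   0.31 -82.58] w 0.0699 F [-1.5  0.3 -0.7]
rotvec [ 0.0075 -0.0031 -0.0054]
to [ 0.4693 -0.2969  0.073 ] tool mm [ 0.3 39.3  4.9]
```

>>> step_arm:
  steps:
    - {"delta_pos": [0,18,4],"rotation": [0,0,0]}
    - {"delta_pos": [0,18,0],"rotation": [0,0,0]}
    - {"delta_pos": [0,0,0],"rotation": [0,0,0]}
    - {"delta_pos": [0,0,0],"rotation": [0,0,0]}

```text
time: 2.25
eef_pos: [0.4733, -0.2977, 0.0819]
tcp_rot: [-90.0, -0.0, -82.5]
force: [0.5, -0.3, 0.3]
width: 0.07
```

>>> step_arm:
  steps:
    - {"delta_pos": [0,8,-4],"rotation": [0,0,0]}
    - {"delta_pos": [0,0,0],"rotation": [0,0,0]}
    - {"delta_pos": [0,0,0],"rotation": [0,0,0]}

```text
time: 2.55
eef_pos: [0.4691, -0.2974, 0.0731]
tcp_rot: [-90.0, -0.0, -82.4]
force: [1.2, 0.0, 0.1]
width: 0.0702
```

>>> step_arm:
  steps:
    - {"delta_pos": [0,0,0],"rotation": [0,0,0]}
    - {"delta_pos": [0,0,0],"rotation": [0,0,0]}
    - {"delta_pos": [0,0,0],"rotation": [0,0,0]}
    - {"delta_pos": [0,0,0],"rotation": [0,0,0]}
    - {"delta_pos": [0,0,0],"rotation": [0,0,0]}
  jaw: 20

```text
time: 3.05
eef_pos: [0.4694, -0.297, 0.0727]
tcp_rot: [-90.0, 0.0, -82.4]
force: [-0.4, 0.1, 0.0]
width: 0.0344
```

>>> step_arm:
  steps:
    - {"delta_pos": [0,-10,0],"rotation": [0,0,0]}
    - {"delta_pos": [0,-15,0],"rotation": [0,0,0]}
    - {"delta_pos": [0,-20,0],"rotation": [0,0,0]}
    - {"delta_pos": [0,-25,0],"rotation": [0,0,0]}
    - {"delta_pos": [0,-30,0],"rotation": [0,0,0]}

```text
time: 3.55
eef_pos: [0.469, -0.2967, 0.1743]
tcp_rot: [-90.0, 0.0, -82.4]
force: [0.2, 0.3, -0.8]
width: 0.0326
```

>>> step_arm:
  steps:
    - {"delta_pos": [0,-35,0],"rotation": [0,0,0]}
    - {"delta_pos": [0,-35,0],"rotation": [0,0,0]}
    - {"delta_pos": [0,-25,0],"rotation": [0,0,0]}
    - {"delta_pos": [0,-15,0],"rotation": [0,0.08,0]}
    - {"delta_pos": [0,0,0],"rotation": [0,0,0]}

```text
time: 4.05
eef_pos: [0.4709, -0.2975, 0.2867]
tcp_rot: [-89.7, -0.2, -87.0]
force: [1.1, 0.8, -0.9]
width: 0.0325
```

```bash
python3 -c "
from h import *
p,d,c=grab('wrist'); save('w2.png',p)
plan([cw(-5,0,280),cw(-5,0,69)],yaw=-87)"
```

```text
t 4.1 p [ 0.47   -0.2972  0.2847] rpy [-89.86  -0.14 -86.88] w 0.0327 F [-0.2  0.7 -1.5]
rotvec [-0.0024  0.0021  0.0025]
to [0.4865 0.0309 0.28  ] tool mm [-326.8    4.7   33.7]
to [0.4865 0.0309 0.069 ] tool mm [  0. 211.  -0.]
```

View pics/w2.png

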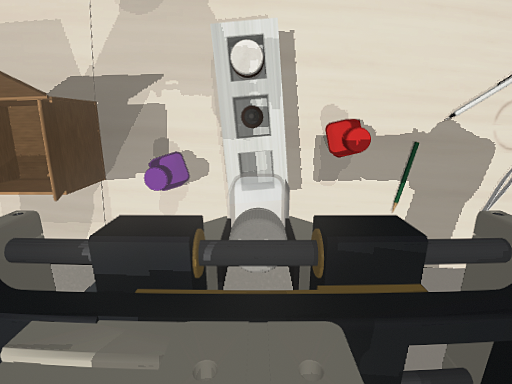

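The wrist view shows the flask in the jaws at (258,230), its well empty and the other two containers in place. Moving over the carton.

>>> step_arm:
  steps:
    - {"delta_pos": [-20,0,3],"rotation": [0,0,0]}
    - {"delta_pos": [-35,0,4],"rotation": [0,0,0]}
    - {"delta_pos": [-40,0,4],"rotation": [0,0,0]}
    - {"delta_pos": [-40,0,4],"rotation": [0,0,0]}
    - {"delta_pos": [-40,0,4],"rotation": [0,0,0]}

```text
time: 4.6
eef_pos: [0.4778, -0.1182, 0.2815]
tcp_rot: [-90.1, 0.1, -86.8]
force: [0.2, -0.7, -0.5]
width: 0.0325
```

>>> step_arm:
  steps:
    - {"delta_pos": [-40,0,4],"rotation": [0,0,0]}
    - {"delta_pos": [-40,0,4],"rotation": [0,0,0]}
    - {"delta_pos": [-35,0,4],"rotation": [0,0,0]}
    - {"delta_pos": [-25,0,2],"rotation": [0,0,0]}
    - {"delta_pos": [-12,0,0],"rotation": [0,0,0]}

```text
time: 5.1
eef_pos: [0.4835, 0.0352, 0.2819]
tcp_rot: [-90.1, 0.1, -86.6]
force: [-0.8, -0.6, -1.1]
width: 0.0325
```

>>> step_arm:
  steps:
    - {"delta_pos": [0,0,0],"rotation": [0,0,0]}
    - {"delta_pos": [0,0,0],"rotation": [0,0,0]}
    - {"delta_pos": [0,0,0],"rotation": [0,0,0]}

```text
time: 5.4
eef_pos: [0.4849, 0.0294, 0.2823]
tcp_rot: [-90.0, -0.0, -87.1]
force: [-0.3, 0.1, -1.3]
width: 0.0327
```

```bash
python3 -c "
from h import *
p,d,c=grab('side'); save('s2.png',cv2.resize(p[130:290,200:400],None,fx=3,fy=3))
plan([cw(-5,0,69)],yaw=-87)"
```

```text
t 5.45 p [0.4849 0.0295 0.2824] rpy [-9.003e+01 -2.000e-02 -8.713e+01] w 0.0322 F [ 0.7 -0.3 -0.9]
rotvec [ 0.0006 -0.0022  0.0004]
to [0.4865 0.0309 0.069 ] tool mm [ -1.4 213.4   1.6]
```

View pics/s2.png

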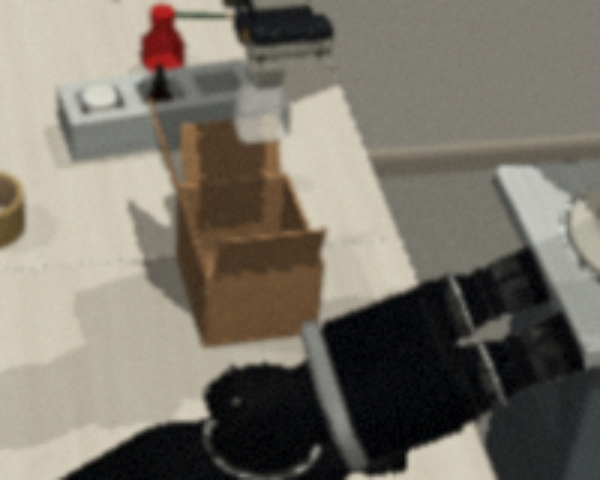

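The flask hangs upright over the carton, at about (262,110) in the crop. Lowering it.

>>> step_arm:
  steps:
    - {"delta_pos": [-1,20,1],"rotation": [0,0,0]}
    - {"delta_pos": [0,30,0],"rotation": [0,0,0]}
    - {"delta_pos": [0,30,0],"rotation": [0,0,0]}
    - {"delta_pos": [0,30,0],"rotation": [0,0,0]}
    - {"delta_pos": [0,20,0],"rotation": [0,0,0]}

```text
time: 5.95
eef_pos: [0.485, 0.0306, 0.1506]
tcp_rot: [-90.1, -0.0, -87.1]
force: [0.3, -0.8, -1.1]
width: 0.0326
```

>>> step_arm:
  steps:
    - {"delta_pos": [0,20,0],"rotation": [0,0,0]}
    - {"delta_pos": [0,20,0],"rotation": [0,0,0]}
    - {"delta_pos": [0,18,0],"rotation": [0,0,0]}
    - {"delta_pos": [0,10,0],"rotation": [0,0,0]}
    - {"delta_pos": [0,5,0],"rotation": [0,0,0]}

```text
time: 6.45
eef_pos: [0.4856, 0.0313, 0.0789]
tcp_rot: [-90.1, -0.0, -87.1]
force: [-0.2, -1.1, -0.2]
width: 0.0324
```

>>> step_arm:
  steps:
    - {"delta_pos": [0,3,0],"rotation": [0,0,0]}
    - {"delta_pos": [0,0,0],"rotation": [0,0,0]}
    - {"delta_pos": [0,0,0],"rotation": [0,0,0]}

```text
time: 6.75
eef_pos: [0.4865, 0.0323, 0.0774]
tcp_rot: [-89.9, -0.0, -87.0]
force: [-0.1, -0.1, -0.3]
width: 0.0327
```

>>> step_arm:
  steps:
    - {"delta_pos": [0,2,0],"rotation": [0,0,0]}
    - {"delta_pos": [0,2,0],"rotation": [0,0,0]}
    - {"delta_pos": [0,2,0],"rotation": [0,0,0]}
    - {"delta_pos": [0,0,0],"rotation": [0,0,0]}
    - {"delta_pos": [0,0,0],"rotation": [0,0,0]}

```text
time: 7.25
eef_pos: [0.4858, 0.0323, 0.0706]
tcp_rot: [-90.0, 0.0, -87.0]
force: [0.1, -1.2, -0.6]
width: 0.0327
```

>>> step_arm:
  steps:
    - {"delta_pos": [0,1,0],"rotation": [0,0,0]}
    - {"delta_pos": [0,1,0],"rotation": [0,0,0]}
    - {"delta_pos": [0,1,0],"rotation": [0,0,0]}
    - {"delta_pos": [0,0,0],"rotation": [0,0,0]}
    - {"delta_pos": [0,0,0],"rotation": [0,0,0]}

```text
time: 7.75
eef_pos: [0.4864, 0.0324, 0.0694]
tcp_rot: [-90.0, -0.1, -87.0]
force: [-5.7, 0.6, 20.0]
width: 0.0326
```

The flask is on the bottom, with 20 N upward on the tool. I'll ease off slightly and release.

>>> step_arm:
  steps:
    - {"delta_pos": [0,-0.8,0],"rotation": [0,0,0]}
    - {"delta_pos": [0,0,0],"rotation": [0,0,0]}

```text
time: 7.95
eef_pos: [0.4863, 0.0324, 0.0694]
tcp_rot: [-90.0, -0.0, -87.0]
force: [-3.2, -0.6, 10.5]
width: 0.0324
```

>>> step_arm:
  steps:
    - {"delta_pos": [0,0,0],"rotation": [0,0,0]}
    - {"delta_pos": [0,0,0],"rotation": [0,0,0]}
    - {"delta_pos": [0,0,0],"rotation": [0,0,0]}
    - {"delta_pos": [0,0,0],"rotation": [0,0,0]}
    - {"delta_pos": [0,0,0],"rotation": [0,0,0]}
  jaw: 60

```text
time: 8.45
eef_pos: [0.4859, 0.0323, 0.0684]
tcp_rot: [-90.0, 0.0, -87.0]
force: [-0.3, -0.6, 0.2]
width: 0.0595
```

>>> step_arm:
  steps:
    - {"delta_pos": [0,-20,0],"rotation": [0,0,0]}
    - {"delta_pos": [0,-40,0],"rotation": [0,0,0]}
    - {"delta_pos": [0,-40,0],"rotation": [0,0,0]}
    - {"delta_pos": [0,-45,0],"rotation": [0,0,0]}
    - {"delta_pos": [0,-45,0],"rotation": [0,0,0]}

```text
time: 8.95
eef_pos: [0.4853, 0.0326, 0.2599]
tcp_rot: [-90.0, 0.0, -86.9]
force: [0.6, -0.8, -0.6]
width: 0.0603
```

```bash
python3 - <<'E'
from h import *
p,d,c=grab('wrist'); save('w3.png',p)
plan([cw(-20,140,262),cw(-20,140,130),cw(-20,96,130),cw(-20,60,130),cw(-20,40,104)],yaw=-87)
C=cloud(d,c); m=(np.abs(C[...,2]-.09)<.012)&(p.min(2)>100)&(np.hypot(C[...,0]-.4865,C[...,1]-.031)<.04)
if m.sum(): print(m.sum(),cv2.minEnclosingCircle(ray(np.argwhere(m)[:,::-1],c,.09)[:,:2].astype(np.float32)),np.median(C[m],0))
p,d,c=grab('top'); C=cloud(d,c); np.savez('top1.npz',p=p,d=d)
E
```

```text
t 9.0 p [0.4897 0.0338 0.2672] rpy [-8.942e+01 -6.000e-02 -8.689e+01] w 0.0598 F [2.7 0.8 5.1]
rotvec [-0.01   0.002  0.001]
to [0.4642 0.17   0.262 ] tool mm [-137.4    5.2  -18.3]
to [0.4642 0.17   0.13  ] tool mm [  0. 132.  -0.]
to [0.4665 0.126  0.13  ] tool mm [44. -0.  0.]
to [0.4684 0.0901 0.13  ] tool mm [36. -0. -0.]
to [0.4694 0.0701 0.104 ] tool mm [20. 26. -0.]
576 ((0.48747342824935913, 0.032481513917446136), 0.01671118661761284) [0.48730058 0.03236557 0.08975314]
```

View pics/w3.png

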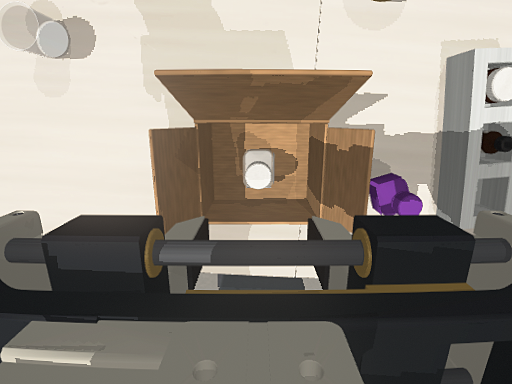

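Step 1 looks met: the flask stands upright at carton centre, with the cap at (258,173) in this view and its top at z=0.090 as expected. Next is the left flap, with the fingers shut.

>>> step_arm:
  steps:
    - {"delta_pos": [-20,0,-4],"rotation": [0,0,0]}
    - {"delta_pos": [-40,0,-6],"rotation": [0,0,0]}
    - {"delta_pos": [-40,0,-6],"rotation": [0,0,0]}
    - {"delta_pos": [-38,0,-4],"rotation": [0,0,0]}
    - {"delta_pos": [0,0,0],"rotation": [0,0,0]}
  jaw: 0

```text
time: 9.55
eef_pos: [0.4565, 0.1752, 0.2586]
tcp_rot: [-90.0, 0.2, -86.5]
force: [0.4, 0.4, -0.1]
width: 0.0245
```

>>> step_arm:
  steps:
    - {"delta_pos": [0,30,0],"rotation": [0,0,0]}
    - {"delta_pos": [0,40,0],"rotation": [0,0,0]}
    - {"delta_pos": [0,40,0],"rotation": [0,0,0]}
    - {"delta_pos": [0,20,0],"rotation": [0,0,0]}
    - {"delta_pos": [0,0,0],"rotation": [0,0,0]}

```text
time: 10.05
eef_pos: [0.4558, 0.1676, 0.1252]
tcp_rot: [-90.4, -0.1, -87.0]
force: [0.6, 0.2, -0.5]
width: 0.0003
```

```bash
python3 - <<'E'
from h import *
plan([cw(-20,96,130),cw(-20,60,130),cw(-20,40,104)],yaw=-87)
E
```

```text
t 10.05 p [0.4558 0.1676 0.1252] rpy [-9.041e+01 -7.000e-02 -8.696e+01] w 0.0003 F [ 0.6  0.2 -0.5]
rotvec [0.0071 0.0007 0.0012]
to [0.4665 0.126  0.13  ] tool mm [42.  -4.8  8.5]
to [0.4684 0.0901 0.13  ] tool mm [36. -0. -0.]
to [0.4694 0.0701 0.104 ] tool mm [20. 26. -0.]
```

>>> step_arm:
  steps:
    - {"delta_pos": [20,0,6],"rotation": [0,0,0]}
    - {"delta_pos": [20,0,0],"rotation": [0,0,0]}
    - {"delta_pos": [20,0,0],"rotation": [0,0,0]}
    - {"delta_pos": [20,0,0],"rotation": [0,0,0]}
    - {"delta_pos": [10,0,0],"rotation": [0,0,0]}

```text
time: 10.55
eef_pos: [0.4703, 0.0777, 0.1296]
tcp_rot: [-89.9, -0.0, -87.1]
force: [0.4, 0.3, -0.0]
width: 0.0005
```

>>> step_arm:
  steps:
    - {"delta_pos": [5,6,0],"rotation": [0,0,0]}
    - {"delta_pos": [5,6,0],"rotation": [0,0,0]}
    - {"delta_pos": [0,5,0],"rotation": [0,0,0]}
    - {"delta_pos": [0,3,0],"rotation": [0,0,0]}
    - {"delta_pos": [0,0,0],"rotation": [0,0,0]}

```text
time: 11.05
eef_pos: [0.4693, 0.0703, 0.1079]
tcp_rot: [-90.1, 0.0, -86.9]
force: [0.3, -0.8, 0.5]
width: 0.0005
```

```bash
python3 - <<'E'
from h import *
plan([cw(-20,40,104.5)],yaw=-87)
E
```

```text
t 11.05 p [0.4693 0.0703 0.1079] rpy [-9.008e+01  3.000e-02 -8.690e+01] w 0.0005 F [ 0.3 -0.8  0.5]
rotvec [ 0.0014  0.0017 -0.0005]
to [0.4694 0.0701 0.1045] tool mm [0.2 3.4 0.1]
```

>>> step_arm:
  steps:
    - {"delta_pos": [0,2,0],"rotation": [0,0,0]}
    - {"delta_pos": [0,2,0],"rotation": [0,0,0]}
    - {"delta_pos": [0,0,0],"rotation": [0,0,0]}
    - {"delta_pos": [0,0,0],"rotation": [0,0,0]}

```text
time: 11.45
eef_pos: [0.47, 0.0697, 0.1045]
tcp_rot: [-90.0, 0.0, -87.0]
force: [-0.5, 0.3, 0.7]
width: 0.0002
```

>>> step_arm:
  steps:
    - {"delta_pos": [0,-20,0],"rotation": [0,0,0]}
    - {"delta_pos": [0,-40,0],"rotation": [0,0,0]}
    - {"delta_pos": [0,-45,0],"rotation": [0,0,0]}
    - {"delta_pos": [0,-30,0],"rotation": [0,0,0]}
    - {"delta_pos": [20,0,0],"rotation": [0,0,0]}

```text
time: 11.95
eef_pos: [0.474, 0.0528, 0.2443]
tcp_rot: [-89.5, 0.0, -86.7]
force: [0.9, 0.5, 0.2]
width: 0.0005
```

>>> step_arm:
  steps:
    - {"delta_pos": [40,0,0],"rotation": [0,0,0]}
    - {"delta_pos": [45,0,0],"rotation": [0,0,0]}
    - {"delta_pos": [45,0,0],"rotation": [0,0,0]}
    - {"delta_pos": [30,0,0],"rotation": [0,0,0]}
    - {"delta_pos": [0,0,0],"rotation": [0,0,0]}

```text
time: 12.45
eef_pos: [0.479, -0.1159, 0.2392]
tcp_rot: [-90.0, -0.1, -87.5]
force: [-0.6, 0.1, -0.2]
width: 0.0005
```

```bash
python3 - <<'E'
from h import *
plan([cw(-20,-140,130),cw(-20,-40,130),cw(-20,-40,104.5)],yaw=-87)
p,d,c=grab('top'); C=cloud(d,c); np.savez('top2.npz',p=p,d=d)
print(np.round(proj([cw(0,40,104),cw(0,-100,150)],c)))
for x in(-30,0,30): print([(int(u),int(v),round(float(C[int(v),int(u),2]),3)) for u,v in proj([cw(x,y,104) for y in(60,45,30,15)],c)])
E
```

```text
t 12.45 p [ 0.479  -0.1159  0.2392] rpy [-9.003e+01 -9.000e-02 -8.745e+01] w 0.0005 F [-0.6  0.1 -0.2]
rotvec [ 0.0005 -0.0079  0.0015]
to [ 0.4789 -0.1097  0.13  ] tool mm [ -6.3 109.2   0.2]
to [ 0.4736 -0.0098  0.13  ] tool mm [-100.    0.   -0.]
to [ 0.4736 -0.0098  0.1045] tool mm [ 0.  25.5 -0. ]
[[210. 226.]
 [263. 223.]]
[(202, 237, 0.107), (208, 237, 0.104), (214, 237, 0.107), (219, 236, 0.109)]
[(202, 226, 0.109), (207, 226, 0.1), (213, 225, 0.103), (219, 225, 0.102)]
[(201, 215, 0.105), (207, 214, 0.106), (213, 214, 0.105), (218, 214, 0.109)]
```

The left flap is flat at z≈0.105. Next is the right flap.

>>> step_arm:
  steps:
    - {"delta_pos": [0,30,0],"rotation": [0,0,0]}
    - {"delta_pos": [0,40,0],"rotation": [0,0,0]}
    - {"delta_pos": [0,30,0],"rotation": [0,0,0]}
    - {"delta_pos": [0,8,0],"rotation": [0,0,0]}
    - {"delta_pos": [0,0,0],"rotation": [0,0,0]}

```text
time: 13.0
eef_pos: [0.4788, -0.1087, 0.1309]
tcp_rot: [-90.1, 0.1, -86.9]
force: [0.6, 0.1, -0.0]
width: 0.0004
```

>>> step_arm:
  steps:
    - {"delta_pos": [-20,0,0],"rotation": [0,0,0]}
    - {"delta_pos": [-20,0,0],"rotation": [0,0,0]}
    - {"delta_pos": [-20,0,0],"rotation": [0,0,0]}
    - {"delta_pos": [-20,0,0],"rotation": [0,0,0]}
    - {"delta_pos": [-10,0,0],"rotation": [0,0,0]}

```text
time: 13.5
eef_pos: [0.4762, -0.0182, 0.1337]
tcp_rot: [-89.8, -0.0, -86.8]
force: [0.3, -0.5, 0.6]
width: 0.0004
```

>>> step_arm:
  steps:
    - {"delta_pos": [-5,6,0],"rotation": [0,0,0]}
    - {"delta_pos": [-5,6,0],"rotation": [0,0,0]}
    - {"delta_pos": [0,5,0],"rotation": [0,0,0]}
    - {"delta_pos": [0,3,0],"rotation": [0,0,0]}
    - {"delta_pos": [0,0,0],"rotation": [0,0,0]}

```text
time: 14.0
eef_pos: [0.4736, -0.011, 0.1107]
tcp_rot: [-90.1, 0.0, -87.0]
force: [0.0, -0.6, -0.4]
width: 0.0002
```

>>> step_arm:
  steps:
    - {"delta_pos": [0,3,0],"rotation": [0,0,0]}
    - {"delta_pos": [0,3,0],"rotation": [0,0,0]}
    - {"delta_pos": [0,0,0],"rotation": [0,0,0]}
    - {"delta_pos": [0,0,0],"rotation": [0,0,0]}

```text
time: 14.4
eef_pos: [0.4741, -0.0105, 0.1054]
tcp_rot: [-90.0, -0.0, -87.0]
force: [0.4, -0.1, -0.1]
width: 0.0005
```

>>> step_arm:
  steps:
    - {"delta_pos": [0,-20,-4],"rotation": [0,0,0]}
    - {"delta_pos": [0,-40,-8],"rotation": [0,0,0]}
    - {"delta_pos": [0,-45,-8],"rotation": [0,0,0]}
    - {"delta_pos": [0,-45,-10],"rotation": [0,0,0]}
    - {"delta_pos": [0,-25,0],"rotation": [0,0,0]}

```text
time: 14.9
eef_pos: [0.4445, -0.0116, 0.2838]
tcp_rot: [-89.8, -0.1, -86.9]
force: [0.9, 0.0, 0.2]
width: 0.0001
```

```bash
python3 - <<'E'
from h import *
plan([cw(-20,0,280),cw(118,0,280),cw(118,0,190),cw(50,0,190),cw(20,0,175),cw(-10,0,150),cw(-25,0,110)],yaw=-87)
p,d,c=grab('top'); C=cloud(d,c); np.savez('top3.npz',p=p,d=d); save('t3.png',cv2.resize(p[150:270,160:320],None,fx=4,fy=4))
for x in(-30,0,30): print([(int(u),int(v),round(float(C[int(v),int(u),2]),3)) for u,v in proj([cw(x,y,104) for y in(60,45,30,15,-15,-30,-45,-60)],c)])
i,j=np.indices(d.shape); mm=(i>182)&(i<203)&(j>190)&(j<254)&(C[...,2]>.112)&(C[...,2]<.24); P=C[mm]; n=np.linalg.svd(P-P.mean(0))[2][2]
print('cover tilt from horiz',np.arccos(abs(n[2])),P.mean(0),np.percentile(P[:,2],98))
E
```

```text
t 14.9 p [ 0.4445 -0.0116  0.2838] rpy [-89.81  -0.12 -86.94] w 0.0001 F [0.9 0.  0.2]
rotvec [-0.0033  0.0011  0.0021]
to [0.4715 0.0302 0.28  ] tool mm [-40.2   3.8  29.2]
to [0.6093 0.0374 0.28  ] tool mm [  0.   0. 138.]
to [0.6093 0.0374 0.19  ] tool mm [ 0. 90. -0.]
to [0.5414 0.0338 0.19  ] tool mm [ -0.  -0. -68.]
to [0.5115 0.0322 0.175 ] tool mm [ -0.  15. -30.]
to [0.4815 0.0307 0.15  ] tool mm [ -0.  25. -30.]
to [0.4665 0.0299 0.11  ] tool mm [  0.  40. -15.]
[(202, 237, 0.682), (208, 237, 0.675), (214, 237, 0.678), (219, 236, 0.678), (231, 236, 0.679), (236, 235, 0.679), (242, 235, 0.677), (247, 235, 0.685)]
[(202, 226, 0.105), (207, 226, 0.103), (213, 225, 0.101), (219, 225, 0.102), (230, 224, 0.104), (236, 224, 0.106), (241, 224, 0.104), (247, 224, 0.664)]
[(201, 215, 0.104), (207, 214, 0.108), (213, 214, 0.106), (218, 214, 0.107), (229, 213, 0.105), (235, 213, 0.108), (241, 213, 0.106), (246, 212, 0.104)]
cover tilt from horiz 1.3061492772372871 [0.56989917 0.03378888 0.17402058] 0.22285249309684904
```

View pics/t3.png

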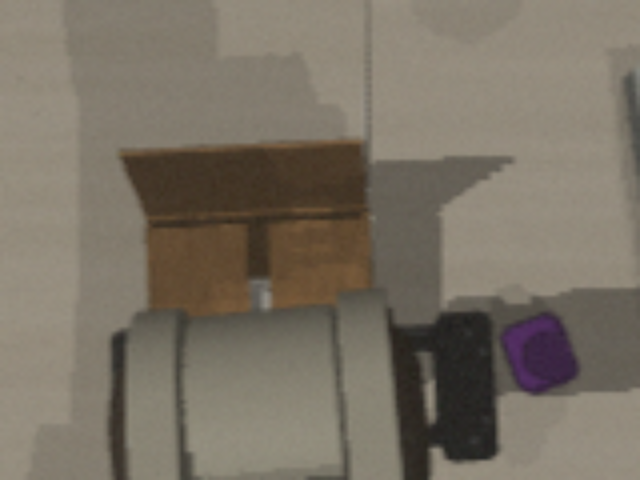

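Both end flaps lie flat at z≈0.105, left and right of the small gap at (260,280) in the crop. The cover is still open at 1.83 rad. I'll go over the cover to its far side.

>>> step_arm:
  steps:
    - {"delta_pos": [-10,0,25],"rotation": [0,0,0]}
    - {"delta_pos": [-10,0,40],"rotation": [0,0,0]}
    - {"delta_pos": [-10,0,40],"rotation": [0,0,0]}
    - {"delta_pos": [-10,0,40],"rotation": [0,0,0]}
    - {"delta_pos": [0,0,22],"rotation": [0,0,0]}

```text
time: 15.45
eef_pos: [0.6111, 0.0388, 0.2797]
tcp_rot: [-90.0, 0.1, -86.9]
force: [0.4, 0.7, 0.5]
width: 0.0005
```

>>> step_arm:
  steps:
    - {"delta_pos": [0,0,0],"rotation": [0,0,0]}
    - {"delta_pos": [0,0,0],"rotation": [0,0,0]}
    - {"delta_pos": [0,30,0],"rotation": [0,0,0]}
    - {"delta_pos": [0,40,0],"rotation": [0,0,0]}
    - {"delta_pos": [0,20,0],"rotation": [0,0,0]}

```text
time: 15.95
eef_pos: [0.606, 0.0356, 0.1879]
tcp_rot: [-90.2, -0.1, -87.0]
force: [-1.1, -0.4, -0.4]
width: 0.0004
```

```bash
python3 - <<'E'
from h import *
plan([cw(50,0,190),cw(20,0,175),cw(-10,0,150),cw(-25,0,110)],yaw=-87)
E
```

```text
t 15.95 p [0.606  0.0356 0.1879] rpy [-9.022e+01 -8.000e-02 -8.700e+01] w 0.0004 F [-1.1 -0.4 -0.4]
rotvec [0.0038 0.0001 0.0014]
to [0.5414 0.0338 0.19  ] tool mm [ -1.6  -2.1 -64.6]
to [0.5115 0.0322 0.175 ] tool mm [ -0.  15. -30.]
to [0.4815 0.0307 0.15  ] tool mm [ -0.  25. -30.]
to [0.4665 0.0299 0.11  ] tool mm [  0.  40. -15.]
```

>>> step_arm:
  steps:
    - {"delta_pos": [0,0,-20],"rotation": [0,0,0]}
    - {"delta_pos": [0,0,-25],"rotation": [0,0,0]}
    - {"delta_pos": [0,0,-23],"rotation": [0,0,0]}
    - {"delta_pos": [0,7,-15],"rotation": [0,0,0]}
    - {"delta_pos": [0,8,-15],"rotation": [0,0,0]}

```text
time: 16.45
eef_pos: [0.5095, 0.0309, 0.1761]
tcp_rot: [-89.9, -0.1, -87.0]
force: [-0.3, -0.4, 0.1]
width: 0.0002
```

>>> step_arm:
  steps:
    - {"delta_pos": [0,12,-15],"rotation": [0,0,0]}
    - {"delta_pos": [0,13,-15],"rotation": [0,0,0]}
    - {"delta_pos": [0,14,-8],"rotation": [0,0,0]}
    - {"delta_pos": [0,14,-7],"rotation": [0,0,0]}
    - {"delta_pos": [0,6,0],"rotation": [0,0,0]}

```text
time: 16.95
eef_pos: [0.4634, 0.0282, 0.1158]
tcp_rot: [-90.1, -0.1, -87.0]
force: [-0.4, -0.5, 0.2]
width: 0.0005
```

>>> step_arm:
  steps:
    - {"delta_pos": [0,3,0],"rotation": [0,0,0]}
    - {"delta_pos": [0,0,0],"rotation": [0,0,0]}
    - {"delta_pos": [0,0,0],"rotation": [0,0,0]}

```text
time: 17.25
eef_pos: [0.4667, 0.0293, 0.1141]
tcp_rot: [-89.9, -0.0, -87.0]
force: [0.6, 0.1, -0.5]
width: 0.0006
```

Press the last 4–5 mm, then withdraw.

>>> step_arm:
  steps:
    - {"delta_pos": [0,2,0],"rotation": [0,0,0]}
    - {"delta_pos": [0,2,0],"rotation": [0,0,0]}
    - {"delta_pos": [0,0.7,0],"rotation": [0,0,0]}
    - {"delta_pos": [0,0,0],"rotation": [0,0,0]}
    - {"delta_pos": [0,0,0],"rotation": [0,0,0]}

```text
time: 17.75
eef_pos: [0.4665, 0.0294, 0.1092]
tcp_rot: [-90.0, -0.0, -87.0]
force: [-0.8, -0.4, 5.0]
width: 0.0005
```

>>> step_arm:
  steps:
    - {"delta_pos": [0,-10,0],"rotation": [0,0,0]}
    - {"delta_pos": [0,-40,0],"rotation": [0,0,0]}
    - {"delta_pos": [0,-45,0],"rotation": [0,0,0]}
    - {"delta_pos": [0,-45,0],"rotation": [0,0,0]}
    - {"delta_pos": [0,-20,0],"rotation": [0,0,0]}

```text
time: 18.25
eef_pos: [0.4677, 0.0302, 0.273]
tcp_rot: [-89.7, -0.0, -86.9]
force: [0.0, -0.4, 0.2]
width: 0.0002
```

>>> step_arm:
  steps:
    - {"delta_pos": [30,0,0],"rotation": [0,0,0]}
    - {"delta_pos": [45,0,0],"rotation": [0,0,0]}
    - {"delta_pos": [45,0,0],"rotation": [0,0,0]}
    - {"delta_pos": [45,0,0],"rotation": [0,0,0]}
    - {"delta_pos": [30,0,0],"rotation": [0,0,0]}

```text
time: 18.75
eef_pos: [0.4757, -0.1691, 0.2692]
tcp_rot: [-90.0, -0.1, -87.2]
force: [0.2, 0.1, 0.5]
width: 0.0004
```

```bash
python3 - <<'E'
from h import *
p,d,c=grab('top'); C=cloud(d,c); save('t4.png',cv2.resize(p[60:270,80:380],None,fx=2.5,fy=2.5))
uv=proj([cw(x,y,109) for x in range(-50,51,10) for y in range(-60,61,10)],c).astype(int)
P=C[uv[:,1],uv[:,0]]; P=P[np.abs(P[:,2]-.11)<.03]; n=np.linalg.svd(P-P.mean(0))[2][2]; print(len(P),np.median(P[:,2]),P[:,2].max(),'tilt',np.arccos(abs(n[2])))
ps,ds,cs=grab('side'); z0=np.load('top0.npz')
df=np.abs(C[...,2]-cloud(z0['d'],c)[...,2])>.03
for nm,(u,v) in dict(tape=(278,130),beaker=(123,170),jar=(336,181),dropper=(340,207)).items(): print(nm,df[v-14:v+15,u-14:u+15].mean())
print(arm.get_obs()['force'],arm.get_obs()['time'])
E
```

```text
143 0.11004311294832819 0.11847203896808509 tilt 0.011219515119654746
tape 0.007134363852556481
beaker 0.01070154577883472
jar 0.015457788347205707
dropper 0.5992865636147443
[-0.05510135 -0.39498546 -0.17476364] 18.85
```

View pics/t4.png

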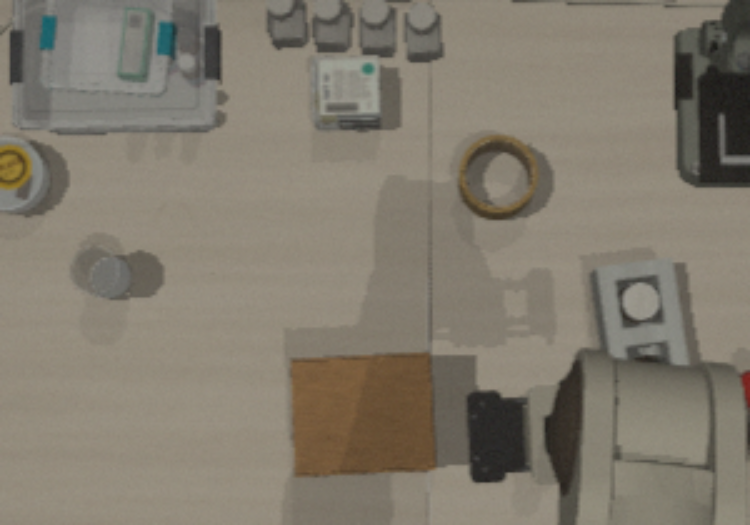

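The carton is shut: the cover is at (362,415) in the crop, z=0.110, tilt 0.011 rad. The tape, beaker and jar haven't moved. The dropper bottle is only hidden behind the arm, which never came near it after the wrist view showed it in place.

```bash
python3 -c "
from plant import arm
print(arm.close_job())"
```

```text
the job is handed in; nothing more can be done
None
```

The flask is packed upright in the carton and the carton is closed. I handed the job in at about 19 s of the 61 s; the interface gave no verdict.

- **Flask:** I gripped it by the cap and lifted it straight out of its well. I lowered it until the tool felt the carton bottom (20 N), eased off and let go. Afterwards its cap top read z = 0.090 m, which is right for standing on the bottom, about 4 mm from the carton's centre.
- **Flaps:** I folded the left flap, then the right. Both read flat at z ≈ 0.105 m while the cover was still open at 1.83 rad. I then folded the cover; it read z ≈ 0.110 m with a tilt of 0.011 rad.
- **Other objects:** The tape, beaker and jar showed no movement against the first top picture.
- **Failed check:** The last check could not confirm the dropper bottle, because the arm hid it (60 % of the depth patch differed). The wrist picture after the lift showed it in its well, and the arm stayed at least 0.1 m above it afterwards.
- **Not re-checked:** The flask could not be seen again once the carton was shut.

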